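Clamp a bead blank to the ratchet's click

TASK

Take the red rod blank from the wooden stock board and stand it gently, upright, on the cork pad of the small green vice, between the steel V and the sliding jaw. Then turn the vice's ratchet knob clockwise until the jaw holds the blank in the V and the ratchet slips, let it click about three to six times (15 degrees of slip each) and no more, and let go. The resin is brittle, so grip and set it down lightly, and leave the other blanks and the scraper alone.

Things in the scene. Friction and masses are not known exactly. Their poses are not given: they have to be found in the camera images.
- red_blank: rod blank of red resin, a plain upright cylinder 26 mm in diameter and 60 mm tall, about 35 g, brittle; origin at the centre of its underside, z up along its axis. Starts upright in one of the board's three pockets, 10 mm deep and 3 mm wider than the blank. It bears a grip of 40 N a finger and a push of 25 N on the cork pad
- amber_blank: rod blank of amber resin, a plain upright cylinder 26 mm in diameter and 60 mm tall, about 35 g, brittle; origin at the centre of its underside, z up along its axis; a bystander in another pocket
- black_blank: rod blank of black resin, a plain upright cylinder 26 mm in diameter and 60 mm tall, about 35 g, brittle; origin at the centre of its underside, z up along its axis; a bystander in another pocket
- board: wooden stock board, 70 x 250 x 20 mm, fixed; origin at the centre of its underside, y along its length; pockets at y = -85, 0 and 85 mm, pocket floors 10 mm above the bench
- scraper: screwdriver-shaped scraper lying on the bench beyond the work, about 200 mm long, loose; a bystander; origin at its underside
- vice: green bench vice, fixed; base plate 80 mm (x) by 210 mm (y) by 16 mm; origin at the centre of its underside, z up. Towards -y a fixed steel 90 degree V, 40 mm tall over the bench, its mouth towards +y; at +y a gear housing 62 x 66 mm, 52 mm tall, with the upright ratchet knob on it (axis at x = 0, y = 65 mm)
- seat (a point): point on top of the cork pad (18 mm over the bench) below the axis of a blank that rests fully in the V; fixed to the vice at its x = 0, y = -45 mm, axes as the vice's. The pad reaches 28 mm to either side in x, and from y = -20 to +42 mm of this point
- jaw: aluminium sliding jaw, 34 mm wide, 18 to 40 mm over the bench; origin at the lower edge of its flat face, mid-width. The face is 13 mm in +y from the seat point when it clamps a blank in the V, and starts 12 to 24 mm further open: a blank stood 5 mm in +y from it clears V and jaw. Turning the knob clockwise closes it, 5 mm per radian, against 0.09 N m
- ratchet (a joint): slip of the knob on its spindle, rad, 0 at the start, positive clockwise. Constant while the spindle turns freely; once the jaw is tight it slips at a steady 0.22 N m (no sound; the knob's red pointer moves off the collar's black mark). One click is 0.26 rad; wanted 0.6 to 2.0 in all. Turning the knob anticlockwise loosens the jaw
- knob_grip (a point): on the axis of the round fluted black knob (40 mm in diameter, 30 mm tall, from 58 to 88 mm over the bench), 78 mm over the bench: the height to grip, from above, at any yaw; z up, turns with the knob. About 1 to 1.4 rad can be turned per grasp; let go and turn the open hand back between
- pad: thin cork pad on the vice's bed, 56 x 62 x 2 mm, fixed to the vice; origin at the centre of its underside, its top 18 mm over the bench

How it is judged:
By the outcome, as a careful person would: the job done as asked, in the order asked, and still so for the second after the job is handed in, with the robot touching nothing.
It also fails if it takes over 72 s, if anything falls off the work surface, if the arm or the gripper's body presses on something with over 40 N, if the wrist force passes 120 N, or if a joint passes its speed limit or range.

ROBOT

A 7-joint arm with a two-finger parallel gripper is mounted at the origin on the work surface. World frame = base frame: x ahead of the robot, y to its left, z up, the work surface at z = 0. Lengths are in m, angles in degrees, forces in N, time in s.
With the tool pointing down it reaches from about 0.425 to 0.875 m from the base axis. Payload 4.7 kg.
Tool frame: the origin (TCP) lies at the very end of the fingers, on their centre line; the grasp point (between the pads) lies 19 mm behind it; z points along the fingers, y is the line along which they close (so a half turn about z gives the same grasp; the last joint's range is limited). The gripper opens to 87 mm and grips with 3 to 60 N. Pads are 19 mm wide; open, the fingers measure 117 mm over their backs; the gripper's body (75 mm by 190 mm) begins 51 mm behind the grasp point.
Start: joints at [76.496, 18.392, -4.016, 83.108, 1.295, 78.541, -3.26], TCP at [0.161, -0.63, 0.223] pointing down, gripper open.
Joint ranges: [-163.93, 163.93], [-17.29, 119.83], [-79.2, 71.16], [3.27, 140.29], [-89.18, 269.18], [5.43, 117.66], [-154.24, 154.24]. Speed limits (degrees/s): [147.25, 147.25, 180, 180, 180, 180, 180].

INTERFACE

Orientations are given as [roll, pitch, yaw] about the fixed x, y, z axes, in that order (R = Rz(yaw) Ry(pitch) Rx(roll)).
In Python, from cell import get_obs, read_camera, sign_off, silhouettes gives the robot as it stands.
- The arm moves only by the tool play_rows, never from a script. Its argument "steps" is a list that holds one entry, the list of rows, each a list of 7 numbers: the shift along the tool's x, y, z in m, then the turn, a rotation vector about the tool's x, y, z in rad, then the finger opening in m, from 0 to 0.087. A call has 1 to 12 rows; each row shifts and turns the commanded pose from where the row before left it, along the tool's axes as they then stand; what a row does not reach is not made up. A row lasts 1/10 s, in which the tool goes at most 50 mm and 8.59 degrees, less where a joint would pass 70% of its speed; a pose out of reach is approached as far as the arm can. A call is refused whole if a number of a shift passes 0.05 or a number of a turn 0.15, either way. A call with a gripper value outside its range is refused whole. The fingers move at their own pace and stop on an object; "force" is the grip in N (left out, the last holds). Time passes only in rows, so rows that do not move let the fingers close. It gives the time, the measured TCP pose, the force, the opening and the grip force at its end, in the units of the state.
- get_obs(): the state, without advancing time (a new reading comes with each control period).
- read_camera(name): name is "side" or "top"; returns a dict with "frame" (400x640x3 uint8, red, green, blue), "intrinsics" (3x3 intrinsics, pixels), "k1" (the pictures are not rectified: a ray, as slopes to the right and down, at radius r is drawn at 1 + k1 r^2 times it, then the intrinsics apply), "view" (4x4, takes a point from world to camera coordinates). Camera axes: x right, y up, looking along -z (the intrinsics and any distortion apply to the point x, -y, -z); pixel columns grow to the right and rows downward; lengths in m; the calibration is good to about 2 mm. A picture is of the moment at which its call begins. There is no depth.
- sign_off(): hands the job in; it is judged then, once.
Trained networks look in the newest picture that a camera, given by its name, has taken for a name from the list of things; names that differ only in an ending like _2 or _b are one class to them, and where a whole thing is asked for, a point or a joint stands for the part that bears it (a point fixed in the world has none). Each returns a list of dicts, best first, with "p" (0 to 1); they miss things now and then, are a little off and sometimes report something else, mostly with a low value. They report only what shows in the picture. A call takes as long as a camera call.
- silhouettes(camera, name): "pixels" (400x640 bool, what is visible of it) and "extent" ([left, top, right, bottom] in pixels, round what is visible of it).
The state is a dict: "time_s": time; "qpos": joint angles; "joint_velocities": joint speeds; "effort": joint torques, N m; "tool_pos": TCP position; "tool_rot": TCP orientation; "force": force on the tool from outside, world axes, zero at the start; "wrist_torque": the same for the moment, N m; "grip_width": finger opening in m; "grasp_force": force on a finger pad.
Only numpy, scipy, OpenCV 4.12 (cv2) and the standard library are available. Lean on these libraries where they do the work, as an engineer would, in place of code of your own. Each camera call takes 0.05 s, during which the arm holds its last target. There are 200 camera calls.

## Working session

There is one attempt and no reset: what is moved stays moved. The work goes in short steps, Python scripts to look and compute and a tool call to move; the robot and the scene stay as the last step left them, time stands still between calls to the robot, and variables do not carry over. Pictures are saved under pics/ and viewed, at most 10 in all, crops included, and the job is handed in when it is done.

Besides the shell and the picture viewer there is one more tool, called after ">>>" in YAML: its name, and indented under it one key for each argument. play_rows: Moves the arm, as the interface text tells. Its arguments: {"type":"object","properties":{"steps":{"type":"array","items":{"type":"array","items":{"type":"array","items":{"type":"number"}}}},"force":{"type":"number"}},"required":["steps"]}

```bash
mkdir -p pics; cat > h.py <<'E'
import numpy as np, cv2
from scipy.optimize import least_squares
from cell import get_obs, read_camera, silhouettes
def project(c,P):
    P=np.atleast_2d(P); V=c['view']; q=P@V[:3,:3].T+V[:3,3]
    s=np.c_[q[:,0]/-q[:,2], -q[:,1]/-q[:,2]]; r2=(s**2).sum(1,keepdims=True)
    s=s*(1+c['k1']*r2); K=np.array(c['intrinsics']); return s@K[:2,:2].T+K[:2,2]
def ray(c,uv):
    K=np.array(c['intrinsics']); d=(np.asarray(uv,float)-K[:2,2])/np.diag(K)[:2]; s=d.copy()
    for _ in range(20): s=d/(1+c['k1']*(s@s))
    V=np.array(c['view']); R=V[:3,:3]
    return -R.T@V[:3,3], R.T@np.array([s[0],-s[1],-1])
def atz(c,uv,z):
    o,d=ray(c,uv); return o+d*(z-o[2])/d[2]
def cam(n):
    c=read_camera(n); c['view']=np.array(c['view']); return c
E
python3 - <<'E'
from h import *
for n in('top','side'):
    c=cam(n); cv2.imwrite(f'pics/{n}0.png',c['frame'][:,:,::-1])
    print(n,'cam at',ray(c,[320,200])[0].round(3))
    for o in('red_blank','amber_blank','black_blank','board','vice','jaw','knob_grip','pad','scraper'):
        for s in silhouettes(n,o)[:2]:
            m=s['pixels'];ys,xs=np.nonzero(m)
            if len(xs): print(o,round(s['p'],2),s['extent'],len(xs),(xs.mean().round(1),ys.mean().round(1)),atz(c,(xs.mean(),ys.mean()),.05).round(3))
print(get_obs())
E
```

```text
top cam at [ 0.523 -0.032  0.85 ]
red_blank 0.63 [190.1, 231.8, 210.7, 248.5] 351 (np.float64(200.0), np.float64(239.2)) [0.513 0.209 0.05 ]
red_blank 0.59 [349.9, 248.1, 367.1, 257.4] 164 (np.float64(360.8), np.float64(250.6)) [ 0.492 -0.133  0.05 ]
amber_blank 0.66 [430.1, 237.7, 446.8, 254.0] 213 (np.float64(439.9), np.float64(246.0)) [ 0.503 -0.303  0.05 ]
black_blank 0.76 [393.9, 237.2, 410.0, 258.6] 203 (np.float64(400.8), np.float64(247.7)) [ 0.499 -0.218  0.05 ]
board 0.86 [339.2, 227.3, 456.0, 269.6] 3089 (np.float64(396.1), np.float64(248.1)) [ 0.498 -0.208  0.05 ]
vice 0.89 [188.0, 201.4, 288.3, 260.2] 3291 (np.float64(235.3), np.float64(230.4)) [0.533 0.134 0.05 ]
jaw 0.52 [222.1, 220.2, 241.5, 240.5] 275 (np.float64(234.6), np.float64(229.6)) [0.534 0.135 0.05 ]
knob_grip 0.6 [188.2, 230.3, 208.2, 248.8] 349 (np.float64(199.5), np.float64(238.8)) [0.514 0.21  0.05 ]
knob_grip 0.47 [286.9, 97.3, 330.2, 178.8] 514 (np.float64(313.8), np.float64(127.7)) [ 0.758 -0.031  0.05 ]
pad 0.69 [236.4, 212.2, 267.7, 238.3] 378 (np.float64(250.8), np.float64(226.0)) [0.542 0.101 0.05 
[... 1428 characters left out ...]
s': 1.0, 'qpos': array([76.49441955, 18.39145448, -4.01729913, 83.10796287,  1.29601958,
       78.54058173, -3.26254762]), 'joint_velocities': array([-0.02082387,  0.01536399, -0.01617954,  0.07767602, -0.01574333,
       -0.02361095,  0.00496365]), 'effort': array([-2.01109196e-05, -4.91113436e+01, -4.03019395e-01, -3.12774324e+01,
       -6.37681852e-02,  3.35683872e-02,  1.28382774e-05]), 'tool_pos': array([ 0.16068011, -0.62984714,  0.22258841]), 'tool_rot': array([1.79994804e+02, 3.35931132e-03, 1.43131783e+01]), 'force': array([ 0.44187479,  0.37615066, -0.04668255]), 'wrist_torque': array([-0.02032959, -0.05144902,  0.01673988]), 'grasp_force': 0.0, 'grip_width': 0.08709073988710916}
```

```bash
python3 - <<'E'
import cv2,numpy as np
t=cv2.imread('pics/top0.png')[190:280,170:470]; s=cv2.imread('pics/side0.png')[150:400,190:420]
a=cv2.resize(t,(780,234),interpolation=cv2.INTER_CUBIC); b=cv2.resize(s,(336,366),interpolation=cv2.INTER_CUBIC)
v=cv2.resize(cv2.imread('pics/side0.png')[150:245,195:305],(424,366),interpolation=cv2.INTER_CUBIC)
o=np.zeros((600,780,3),np.uint8);o[:234]=a;o[234:,:336]=b;o[234:,340:764]=v
cv2.imwrite('pics/c0.png',o)
E
```

```text
(no output)
```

View pics/c0.png

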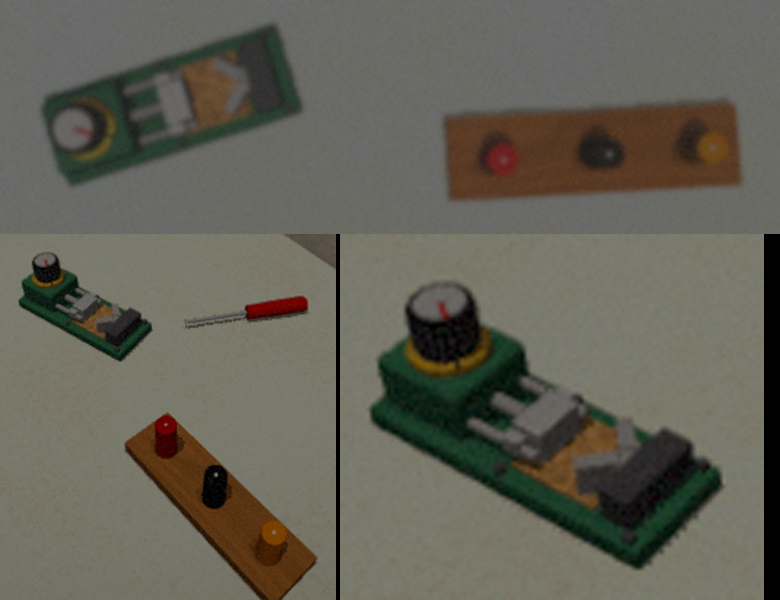

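The top crop shows the red blank at about (362,251) in the pocket nearest the vice. The vice is at the left, with its knob at about (200,239) and the V towards the board. The jaw is open, and the scraper lies far off. Next I fit the shapes to both views.

```bash
cat > fit.py <<'E'
from h import *
from scipy.optimize import minimize
def hull(c,P,m): cv2.fillConvexPoly(m,cv2.convexHull((project(c,P)*16).round().astype(np.int32)),1.,shift=4)
def box(x0,x1,y0,y1,z0,z1): return np.array([[x,y,z] for x in(x0,x1) for y in(y0,y1) for z in(z0,z1)])/1000
def cyl(r,z0,z1,x=0,y=0):
    t=np.linspace(0,2*np.pi,24,False); return np.array([[x+r*np.cos(a),y+r*np.sin(a),z] for a in t for z in(z0,z1)])/1000
def place(P,p):
    c,s=np.cos(p[2]),np.sin(p[2]); return P@np.array([[c,s,0],[-s,c,0],[0,0,1]])+[p[0],p[1],0]
def fit(obs,parts,p0,st):
    B=lambda m:cv2.GaussianBlur(m.astype(np.float32),(0,0),1.5)
    tg=[(c,B(m)) for c,m in obs]
    def cost(p):
        e=0
        for c,t in tg:
            m=np.zeros((400,640),np.float32)
            for P in parts: hull(c,place(P,np.r_[p,0][:3] if len(p)==2 else p),m)
            e+=((B(m)-t)**2).sum()
        return e
    n=len(p0); S=np.vstack([p0]+[np.array(p0)+np.eye(n)[i]*st[i] for i in range(n)])
    r=minimize(cost,p0,method='Nelder-Mead',options=dict(initial_simplex=S,xatol=1e-5,fatol=1e-3,maxiter=300)); return r.x,r.fun
VICE=[box(-40,40,-105,105,0,16),box(-31,31,32,98,0,52),cyl(20,58,88,0,65),box(-28,28,-97,-72,16,40)]
BL=[cyl(13,20,70)]
def redmask(c,uv,r=25):
    f=c['frame'].astype(int); m=(f[...,0]>1.7*f[...,1])&(f[...,0]>1.7*f[...,2])&(f[...,1]<1.25*f[...,2]+12)&(f[...,0]>70)
    yy,xx=np.mgrid[:400,:640]; return m&(np.hypot(xx-uv[0],yy-uv[1])<r)
E
python3 - <<'E'
from fit import *
T,S=cam('top'),cam('side')
vm=[(c,silhouettes(n,'vice')[0]['pixels']) for n,c in(('top',T),('side',S))]
for o in(vm,vm[:1],vm[1:]):
    r=min((fit(o,VICE,p0,[.01,.01,.1]) for p0 in([.53,.13,.28],[.53,.13,-.28])),key=lambda r:r[1]); print('vice',r[0].round(4),np.degrees(r[0][2]).round(2),r[1])
    if o is vm:p=r[0]
for nm,q in(('seat',[0,-.045,.018]),('stand',[0,-.04,.018]),('knob',[0,.065,.088])):
    w=place(np.array([q]),p); print(nm,w.round(4),[project(c,w).round(1) for c in(T,S)])
rt,rs=redmask(T,(362,251)),redmask(S,(303,288)); print(rt.sum(),rs.sum(),silhouettes('side','red_blank')[0]['pixels'].sum())
for o in([(T,rt),(S,rs)],[(T,rt)],[(S,rs)],[(S,silhouettes('side','red_blank')[0]['pixels'])]): print('red',fit(o,BL,[.49,-.135],[.01,.01]))
b=[(c,silhouettes(n,'board')[0]['pixels']) for n,c in(('top',T),('side',S))]
r=fit(b[:1],[box(-35,35,-125,125,0,20)],[.495,-.21,0],[.01,.01,.1]);print('board',r, place(np.array([[0,.085,0],[0,-.085,0]]),r[0]))
for n,c in(('top',T),('side',S)):
    m=silhouettes(n,'knob_grip')[0]['pixels']; print(n,'knob extent-based',fit([(c,m)],[cyl(20,58,88)],[.52,.2],[.01,.01]))
E
```

```text
vice [0.5348 0.1406 0.3217] 18.43 96.63944244384766
vice [0.5339 0.1404 0.3013] 17.26 55.924686431884766
vice [0.5347 0.1424 0.3232] 18.52 25.510143280029297
seat [[0.549  0.0979 0.018 ]] [array([[254.7, 223.3]]), array([[262.1, 209.7]])]
stand [[0.5474 0.1026 0.018 ]] [array([[252.6, 224. ]]), array([[260.3, 208.8]])]
knob [[0.5142 0.2022 0.088 ]] [array([[197.8, 238.7]]), array([[220.9, 167.7]])]
145 148 387
red (array([ 0.4928987 , -0.13621902]), np.float64(207.3861541748047))
red (array([ 0.49080753, -0.13754814]), np.float64(7.282870292663574))
red (array([ 0.49879863, -0.12552431]), np.float64(167.7550811767578))
red (array([ 0.49060829, -0.1362944 ]), np.float64(4.287847995758057))
board (array([ 0.49730871, -0.21885763,  0.05968308]), np.float64(380.05328369140625)) [[ 0.49223866 -0.13400897  0.        ]
 [ 0.50237876 -0.30370628  0.        ]]
top knob extent-based (array([0.51435112, 0.20301395]), np.float64(7.451312065124512))
side knob extent-based (array([0.51485874, 0.20515289]), np.float64(19.765716552734375))
```

>>> play_rows:
  steps:
    - [[0.0368,-0.033,0,0,0,0,0.087],[0.0368,-0.033,0,0,0,0,0.087],[0.0368,-0.033,0,0,0,0,0.087],[0.0368,-0.033,0,0,0,0,0.087],[0.0368,-0.033,0,0,0,0,0.087],[0.0368,-0.033,0,0,0,0,0.087],[0.0368,-0.033,0,0,0,0,0.087],[0.0368,-0.033,0,0,0,0,0.087],[0.0368,-0.033,0,0,0,0,0.087],[0.0368,-0.033,0,0,0,0,0.087],[0.0368,-0.033,0,0,0,0,0.087],[0.0368,-0.033,0,0,0,0,0.087]]
  force: 12

```text
time_s: 2.7
tool_pos: [0.4915, -0.1353, 0.223]
tool_rot: [179.9, -0.0, 14.3]
force: [0.3, -0.7, -0.4]
grip_width: 0.087
grasp_force: 0.0
```

>>> play_rows:
  steps:
    - [[0,0,0,0,0,-0.136,0.087],[0,0,0,0,0,-0.136,0.087],[0,0,0,0,0,-0.136,0.087],[0,0,0,0,0,-0.136,0.087],[0,0,0,0,0,-0.136,0.087],[0,0,0,0,0,-0.136,0.087],[0,0,0,0,0,-0.136,0.087],[0,0,0,0,0,-0.136,0.087],[0,0,0,0,0,-0.136,0.087],[0,0,0,0,0,-0.136,0.087],[0,0,0,0,0,-0.136,0.087],[0,0,0,0,0,-0.136,0.087]]

```text
time_s: 3.9
tool_pos: [0.4907, -0.137, 0.2227]
tool_rot: [180.0, 0.0, 108.1]
force: [0.8, 0.5, -0.1]
grip_width: 0.0868
grasp_force: 0.0
```

```bash
cat >> h.py <<'E'
def go(x,y,z,yaw=None):
    from scipy.spatial.transform import Rotation as Ro
    o=get_obs(); R=Ro.from_euler('xyz',o['tool_rot'],degrees=True)
    print('pos',o['tool_pos'].round(4),'rot',o['tool_rot'].round(2),'j7',o['qpos'][6].round(1),'t',o['time_s'],'shift',R.inv().apply(np.array([x,y,z])-o['tool_pos']).round(4),'' if yaw is None else ('rv',(R.inv()*Ro.from_euler('xyz',[180,0,yaw],degrees=True)).as_rotvec().round(4)))
E
python3 -c "
from h import *
go(.491,-.137,.042,108)"
```

```text
pos [ 0.4907 -0.137   0.2227] rot [1.8000e+02 2.0000e-02 1.0814e+02] j7 29.5 t 3.9 shift [-1.000e-04  3.000e-04  1.807e-01] ('rv', array([0.0001, 0.0003, 0.0025]))
```

>>> play_rows:
  steps:
    - [[0,0,0.02,0,0,0,0.087],[0,0,0.03,0,0,0,0.087],[0,0,0.03,0,0,0,0.087],[0,0,0.03,0,0,0,0.087],[0,0,0.025,0,0,0,0.087],[0,0,0.02,0,0,0,0.087],[0,0,0.015,0,0,0,0.087],[0,0,0.01,0,0,0,0.087],[0,0,0,0,0,0,0.087],[0,0,0,0,0,0,0.06],[0,0,0,0,0,0,0.04],[0,0,0,0,0,0,0.034]]
  force: 8

```text
time_s: 5.1
tool_pos: [0.4914, -0.1372, 0.0435]
tool_rot: [179.9, 0.1, 107.8]
force: [-0.6, 0.3, 0.5]
grip_width: 0.0706
grasp_force: 0.0
```

>>> play_rows:
  steps:
    - [[0,0,0,0,0,0,0.032],[0,0,0,0,0,0,0.03],[0,0,0,0,0,0,0.028],[0,0,0,0,0,0,0.026],[0,0,0,0,0,0,0.022],[0,0,0,0,0,0,0.02],[0,0,0,0,0,0,0.02],[0,0,0,0,0,0,0.02]]

```text
time_s: 5.9
tool_pos: [0.4907, -0.1369, 0.0425]
tool_rot: [-180.0, 0.0, 107.8]
force: [0.1, -0.1, 0.4]
grip_width: 0.0258
grasp_force: 7.9
```

>>> play_rows:
  steps:
    - [[0,0,-0.003,0,0,0,0.02],[0,0,-0.006,0,0,0,0.02],[0,0,-0.011,0,0,0,0.02],[0,0,-0.015,0,0,0,0.02],[0,0,-0.015,0,0,0,0.02],[0,0,-0.015,0,0,0,0.02],[0,0,-0.015,0,0,0,0.02],[0,0,-0.01,0,0,0,0.02],[0,0,-0.005,0,0,0,0.02],[0,0,0,0,0,0,0.02]]

```text
time_s: 6.9
tool_pos: [0.491, -0.1372, 0.1383]
tool_rot: [180.0, 0.1, 107.8]
force: [-0.1, -0.3, -0.8]
grip_width: 0.0256
grasp_force: 7.9
```

```bash
python3 -c "
from h import *
go(.547,.1035,.138,108)"
```

```text
pos [ 0.491  -0.1372  0.1383] rot [1.7996e+02 6.0000e-02 1.0781e+02] j7 26.8 t 6.9 shift [2.120e-01 1.269e-01 2.000e-04] ('rv', array([ 0.0008,  0.001 , -0.0032]))
```

>>> play_rows:
  steps:
    - [[0.0085,0.0051,0,0,0,0,0.02],[0.017,0.0102,0,0,0,0,0.02],[0.0254,0.0152,0,0,0,0,0.02],[0.0276,0.0165,0,0,0,0,0.02],[0.0276,0.0165,0,0,0,0,0.02],[0.0276,0.0165,0,0,0,0,0.02],[0.0276,0.0165,0,0,0,0,0.02],[0.0254,0.0152,0,0,0,0,0.02],[0.017,0.0102,0,0,0,0,0.02],[0.0085,0.0051,0,0,0,0,0.02],[0,0,0,0,0,0,0.02],[0,0,0,0,0,0,0.02]]

```text
time_s: 8.1
tool_pos: [0.5462, 0.103, 0.137]
tool_rot: [-179.9, 0.0, 107.8]
force: [-0.4, -0.8, -0.1]
grip_width: 0.0252
grasp_force: 7.9
```

```bash
python3 - <<'E'
from h import *
go(.547,.1035,.051,108)
o=[]
for n in('top','side'):
    c=cam(n); p=get_obs()['tool_pos']; 
    for s in silhouettes(n,'red_blank')[:2]: print(n,s['p'],s['extent'])
    print('expected', project(c,[[p[0],p[1],p[2]-.032+.06],[p[0],p[1],p[2]-.032]]).round(1))
    u=project(c,[[.54,.12,.08]])[0].astype(int); f=c['frame'][u[1]-60:u[1]+60,max(u[0]-65,0):u[0]+65,::-1]
    o.append(cv2.resize(f,(390,360),interpolation=cv2.INTER_CUBIC)); print('crop org',u-[65,60])
cv2.imwrite('pics/c1.png',np.hstack(o))
E
```

```text
pos [0.5462 0.103  0.137 ] rot [-1.7992e+02  2.0000e-02  1.0778e+02] j7 -4.5 t 8.1 shift [0.0003 0.001  0.086 ] ('rv', array([-0.0014,  0.0004, -0.0038]))
expected [[239.8 222. ]
 [245.6 223.1]]
crop org [174 166]
side 0.58 [248.0, 150.2, 260.4, 183.0]
expected [[252.7 156.2]
 [255.9 179.4]]
crop org [185 125]
```

View pics/c1.png

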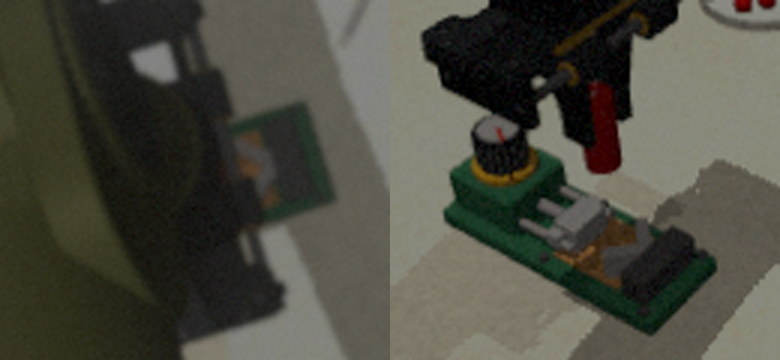

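The side view shows the blank hanging upright at about (255,167), which agrees with the projection. The jaw is wide open and the V is clear. I go down in two stages.

>>> play_rows:
  steps:
    - [[0.001,0.0005,0.005,0,0,0,0.02],[0.0008,0,0.01,0,0,0,0.02],[0,0,0.012,0,0,0,0.02],[0,0,0.012,0,0,0,0.02],[0,0,0.012,0,0,0,0.02],[0,0,0.012,0,0,0,0.02],[0,0,0.008,0,0,0,0.02],[0,0,0.005,0,0,0,0.02],[0,0,0.003,0,0,0,0.02],[0,0,0.002,0,0,0,0.02],[0,0,0,0,0,0,0.02],[0,0,0,0,0,0,0.02]]

```text
time_s: 9.5
tool_pos: [0.5469, 0.1058, 0.0569]
tool_rot: [180.0, 0.0, 107.8]
force: [0.3, -0.5, -1.5]
grip_width: 0.0258
grasp_force: 7.9
```

```bash
python3 - <<'E'
from h import *
go(.5464,.1049,.0505,108)
c=cam('side'); cv2.imwrite('pics/c2.png',cv2.resize(c['frame'][140:240,195:305,::-1],(660,600),interpolation=cv2.INTER_CUBIC))
E
```

```text
pos [0.5469 0.1058 0.0569] rot [1.7996e+02 2.0000e-02 1.0782e+02] j7 -8.3 t 9.5 shift [-0.0007 -0.0007  0.0064] ('rv', array([ 0.0007,  0.0003, -0.0032]))
```

View pics/c2.png

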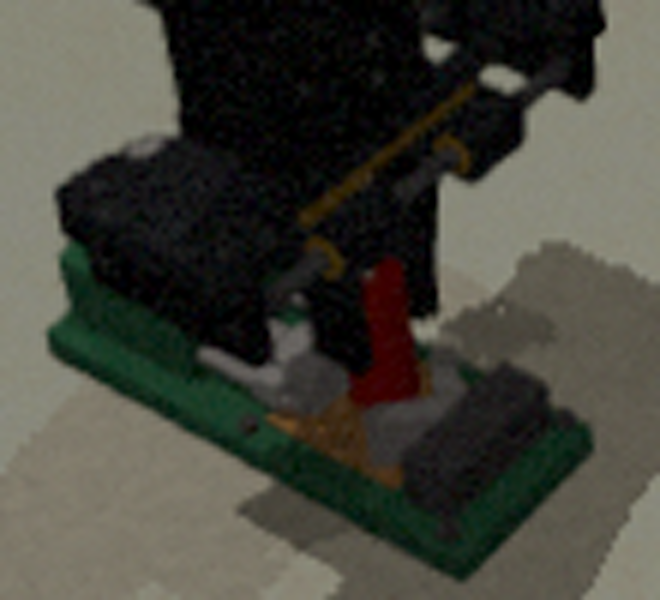

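The blank's foot, at about (262,207), is between the V and the jaw and just above the cork. I lower it softly.

>>> play_rows:
  steps:
    - [[-0.0004,-0.0004,0.001,0,0,0,0.02],[0,0,0.001,0,0,0,0.02],[0,0,0.001,0,0,0,0.02],[0,0,0.001,0,0,0,0.02],[0,0,0.0005,0,0,0,0.02],[0,0,0.0005,0,0,0,0.02],[0,0,0,0,0,0,0.02],[0,0,0,0,0,0,0.02]]

```text
time_s: 10.35
tool_pos: [0.5463, 0.1053, 0.0515]
tool_rot: [-180.0, 0.0, 107.8]
force: [-0.0, -0.3, -0.6]
grip_width: 0.0258
grasp_force: 7.9
```

>>> play_rows:
  steps:
    - [[0,0,0.0005,0,0,0,0.02],[0,0,0.0005,0,0,0,0.02],[0,0,0,0,0,0,0.02],[0,0,0,0,0,0,0.02]]

```text
time_s: 10.75
tool_pos: [0.5464, 0.1052, 0.0506]
tool_rot: [180.0, 0.0, 107.8]
force: [-0.2, 0.2, -0.8]
grip_width: 0.0258
grasp_force: 7.9
```

>>> play_rows:
  steps:
    - [[0,0,0.0004,0,0,0,0.02],[0,0,0.0004,0,0,0,0.02],[0,0,0,0,0,0,0.02],[0,0,0,0,0,0,0.02]]

```text
time_s: 11.15
tool_pos: [0.5468, 0.1054, 0.0502]
tool_rot: [179.9, 0.0, 107.8]
force: [0.0, 0.1, 4.6]
grip_width: 0.0257
grasp_force: 8.0
```

>>> play_rows:
  steps:
    - [[0,0,0,0,0,0,0.027],[0,0,0,0,0,0,0.029],[0,0,0,0,0,0,0.032],[0,0,0,0,0,0,0.038],[0,0,0,0,0,0,0.044],[0,0,0,0,0,0,0.05],[0,0,-0.005,0,0,0,0.05],[0,0,-0.01,0,0,0,0.05],[0,0,-0.015,0,0,0,0.05],[0,0,-0.02,0,0,0,0.05],[0,0,-0.02,0,0,0,0.06],[0,0,-0.02,0,0,0,0.07]]

```text
time_s: 12.35
tool_pos: [0.5466, 0.1055, 0.142]
tool_rot: [179.9, 0.0, 107.8]
force: [0.4, -0.3, -0.4]
grip_width: 0.0591
grasp_force: 0.0
```

```bash
python3 - <<'E'
from fit import *
go(.5145,.2035,.138,138)
c=cam('side'); s=silhouettes('side','red_blank')[0]; print(s['p'],s['extent'],fit([(c,s['pixels'])],[cyl(13,18,78)],[.546,.105],[.01,.01]))
print(project(c,[[.5464,.1049,.018],[.5464,.1049,.078]]))
E
```

```text
pos [0.5466 0.1055 0.142 ] rot [1.7992e+02 3.0000e-02 1.0784e+02] j7 -4.6 t 12.35 shift [ 0.1031 -0.0006  0.004 ] ('rv', array([ 0.0013,  0.0009, -0.5265]))
0.75 [362.7, 345.1, 384.4, 375.0] (array([4.02912256, 0.43544434]), np.float64(406.6712341308594))
[[259.39251208 208.41292066]
 [256.56996276 188.55813485]]
```

>>> play_rows:
  steps:
    - [[0.01,0,0,0,0,0,0.087],[0.02,0,0,0,0,0,0.087],[0.022,0,0,0,0,0,0.087],[0.022,0,0,0,0,0,0.087],[0.019,0,0,0,0,0,0.087],[0.01,-0.0006,0,0,0,0,0.087],[0,0,0,0,0,-0.14,0.087],[0,0,0,0,0,-0.14,0.087],[0,0,0,0,0,-0.14,0.087],[0,0,0,0,0,-0.14,0.087],[0,0,0,0,0,-0.14,0.087],[0,0,0,0,0,-0.14,0.087]]

```text
time_s: 13.65
tool_pos: [0.5137, 0.2028, 0.139]
tool_rot: [-179.9, -0.1, 156.3]
force: [0.2, 0.0, 0.5]
grip_width: 0.0871
grasp_force: 0.0
```

>>> play_rows:
  steps:
    - [[0,0,0,0,0,-0.14,0.087],[0,0,0,0,0,-0.14,0.087],[0,0,0,0,0,-0.14,0.087],[0,0,0,0,0,-0.14,0.087],[0,0,0,0,0,-0.14,0.087],[0,0,0,0,0,0,0.087],[0,0,0,0,0,0,0.087]]

```text
time_s: 14.35
tool_pos: [0.5139, 0.2029, 0.1393]
tool_rot: [180.0, -0.1, -164.1]
force: [-0.0, -0.0, 0.9]
grip_width: 0.0875
grasp_force: 0.0
```

```bash
python3 - <<'E'
from fit import *
go(.5145,.2035,.059)
c=cam('side')
for s in silhouettes('side','red_blank'): print(s['p'],s['extent'],fit([(c,s['pixels'])],[cyl(13,18,78)],[.546,.105],[.01,.01]))
cv2.imwrite('pics/c3.png',cv2.resize(c['frame'][140:240,195:305,::-1],(660,600),interpolation=cv2.INTER_CUBIC))
E
```

```text
pos [0.5139 0.2029 0.1393] rot [ 1.7999e+02 -5.0000e-02 -1.6414e+02] j7 66.6 t 14.35 shift [-0.0008  0.0004  0.0803] 
0.75 [250.8, 181.8, 263.6, 207.8] (array([0.55046971, 0.11462572]), np.float64(31.00366973876953))
```

View pics/c3.png

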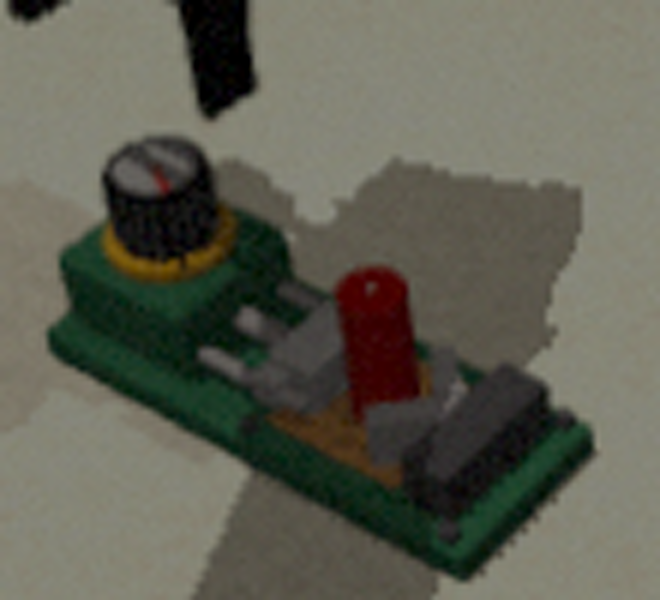

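The blank stands upright on the cork at about (259,198), clear of the V and the jaw. Now I go down onto the knob.

>>> play_rows:
  steps:
    - [[-0.001,0.0006,0.01,0,0,0,0.087],[0,0,0.015,0,0,0,0.087],[0,0,0.018,0,0,0,0.087],[0,0,0.018,0,0,0,0.087],[0,0,0.012,0,0,0,0.087],[0,0,0.005,0,0,0,0.087],[0,0,0.0015,0,0,0,0.06],[0,0,0,0,0,0,0.046],[0,0,0,0,0,0,0.043],[0,0,0,0,0,0,0.041],[0,0,0,0,0,0,0.038],[0,0,0,0,0,0,0.035]]
  force: 30

```text
time_s: 15.65
tool_pos: [0.5152, 0.2039, 0.0605]
tool_rot: [-180.0, 0.0, -164.0]
force: [-0.3, 0.3, 0.7]
grip_width: 0.0469
grasp_force: 0.0
```

>>> play_rows:
  steps:
    - [[0,0,0,0,0,0,0.03],[0,0,0,0,0,0,0.03],[0,0,0,0,0,0,0.03],[0,0,0,0,0,0.05,0.03],[0,0,0,0,0,0.05,0.03],[0,0,0,0,0,0.05,0.03]]

```text
time_s: 16.25
tool_pos: [0.5154, 0.203, 0.0604]
tool_rot: [-179.9, 0.0, -172.7]
force: [-0.3, -2.4, 3.0]
grip_width: 0.0396
grasp_force: 30.0
```

```bash
python3 - <<'E'
from h import *
go(.5145,.2035,.059); o=get_obs(); print(o['force'],o['wrist_torque'],o['grip_width'],o['grasp_force'])
E
```

```text
pos [0.5154 0.203  0.0604] rot [-1.7991e+02  1.0000e-02 -1.7268e+02] j7 54.8 t 16.25 shift [0.0008 0.0006 0.0014] 
[-0.25897178 -2.4171232   3.04493243] [-0.68275601 -0.13583478  0.09736649] 0.03957546964837646 29.997260668314993
```

Wrist torque about z is 0.097 N m, which matches free running. I keep turning.

>>> play_rows:
  steps:
    - [[0,0,0,0,0,0.1,0.03],[0,0,0,0,0,0.12,0.03],[0,0,0,0,0,0.14,0.03],[0,0,0,0,0,0.14,0.03],[0,0,0,0,0,0.14,0.03],[0,0,0,0,0,0.14,0.03],[0,0,0,0,0,0.14,0.03],[0,0,0,0,0,0.14,0.03],[0,0,0,0,0,0.14,0.03],[0,0,0,0,0,0.14,0.03],[0,0,0,0,0,0.12,0.03],[0,0,0,0,0,0.1,0.03]]

```text
time_s: 17.45
tool_pos: [0.5136, 0.2006, 0.0603]
tool_rot: [-179.7, 0.3, 97.8]
force: [-5.4, -10.0, 9.7]
grip_width: 0.039
grasp_force: 30.0
```

```bash
cat > st.py <<'E'
from h import *
go(.5145,.2035,.059); o=get_obs(); print(o['force'].round(2),o['wrist_torque'].round(3),o['grip_width'].round(4),o['grasp_force'].round(1))
E
cat > look.py <<'E'
import sys
from h import *
c=cam('side'); cv2.imwrite(sys.argv[1],cv2.resize(c['frame'][140:240,195:305,::-1],(660,600),interpolation=cv2.INTER_CUBIC))
E
python3 st.py; python3 look.py pics/c4.png
```

```text
pos [0.5136 0.2006 0.0603] rot [-179.74    0.32   97.75] j7 -27.7 t 17.45 shift [0.0028 0.0012 0.0013] Traceback (most recent call last):
  File "st.py", line 2, in <module>
    go(.5145,.2035,.059); o=get_obs(); print(o['force'].round(2),o['wrist_torque'].round(3),o['grip_width'].round(4),o['grasp_force'].round(1))
                                                                                            ^^^^^^^^^^^^^^^^^^^^^
AttributeError: 'float' object has no attribute 'round'
```

View pics/c4.png

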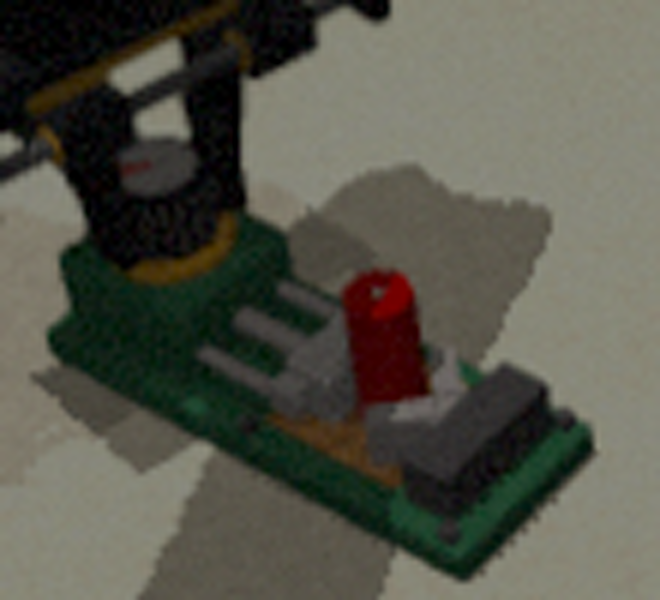

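Side view: the knob is turned, with its pointer at about (217,168), and the jaw has come up near the upright blank. The side load shows the grip about 2 mm off the axis, so I let go, turn the hand back and re-centre.

>>> play_rows:
  steps:
    - [[0,0,0,0,0,0,0.05],[0,0,0,0,0,0,0.07],[0,0,0,0,0,0,0.087],[0,0,0,0,0,0,0.087],[0,0,0,0,0,-0.14,0.087],[0,0,0,0,0,-0.14,0.087],[0,0,0,0,0,-0.14,0.087],[0,0,0,0,0,-0.14,0.087],[0,0,0,0,0,-0.14,0.087],[0,0,0,0,0,-0.14,0.087],[0,0,0,0,0,-0.14,0.087],[0,0,0,0,0,-0.14,0.087]]

```text
time_s: 18.7
tool_pos: [0.515, 0.2044, 0.0602]
tool_rot: [180.0, -0.0, 162.6]
force: [0.3, 0.6, -0.8]
grip_width: 0.0868
grasp_force: 0.0
```

>>> play_rows:
  steps:
    - [[0,0,0,0,0,-0.14,0.087],[0,0,0,0,0,-0.14,0.087],[0,0,0,0,0,-0.14,0.087],[0,0,0,0,0,-0.14,0.087],[0,0,0,0,0,-0.14,0.087],[0,0,0,0,0,-0.14,0.087],[0,0,0,0,0,-0.14,0.087],[0,0,0,0,0,0,0.087],[0,0,0,0,0,0,0.087]]

```text
time_s: 19.6
tool_pos: [0.515, 0.2042, 0.0601]
tool_rot: [180.0, 0.0, -141.8]
force: [0.1, -0.1, 0.6]
grip_width: 0.0873
grasp_force: 0.0
```

```bash
sed -i "s/o\['grip_width'\].round(4),o\['grasp_force'\].round(1)/o['grip_width'],o['grasp_force']/; s/go(.5145,.2035,.059)/go(.5133,.2027,.0595)/" st.py; python3 st.py
python3 - <<'E'
from fit import *
c=cam('side')
for n in('red_blank','jaw','knob_grip'):
    s=silhouettes('side',n)[0]; print(n,s['p'],s['extent'])
    if n[0]=='r':print(fit([(c,s['pixels'])],[cyl(13,30,78)],[.546,.105],[.01,.01]))
E
```

```text
pos [0.515  0.2042 0.0601] rot [ 1.7996e+02  1.0000e-02 -1.4180e+02] j7 82.5 t 19.6 shift [ 0.0022 -0.0001  0.0006] 
[ 0.07 -0.14  0.63] [ 0.12  -0.087 -0.022] 0.08727799520438466 0.0
red_blank 0.69 [251.8, 185.8, 264.8, 204.3]
(array([0.54915369, 0.1069812 ]), np.float64(7.736570358276367))
jaw 0.69 [250.9, 186.4, 266.0, 205.8]
knob_grip 0.79 [212.3, 162.5, 229.4, 180.5]
```

>>> play_rows:
  steps:
    - [[0.001,0,0.0003,0,0,0,0.06],[0.0012,0,0.0003,0,0,0,0.048],[0,0,0,0,0,0,0.044],[0,0,0,0,0,0,0.042],[0,0,0,0,0,0,0.038],[0,0,0,0,0,0,0.03],[0,0,0,0,0,0,0.03],[0,0,0,0,0,0.1,0.03],[0,0,0,0,0,0.12,0.03],[0,0,0,0,0,0.12,0.03],[0,0,0,0,0,0.12,0.03],[0,0,0,0,0,0.1,0.03]]

```text
time_s: 21.0
tool_pos: [0.5133, 0.2026, 0.0596]
tool_rot: [-180.0, 0.0, -173.9]
force: [-0.4, 1.1, -0.6]
grip_width: 0.0394
grasp_force: 30.0
```

```bash
python3 st.py
```

```text
pos [0.5133 0.2026 0.0596] rot [-1.7999e+02  1.0000e-02 -1.7392e+02] j7 54.0 t 21.0 shift [-0.      0.0001  0.0001] 
[-0.42  1.15 -0.59] [ 0.047 -0.138  0.069] 0.039405294099264715 29.99603851698339
```

>>> play_rows:
  steps:
    - [[0,0,0,0,0,0.1,0.03],[0,0,0,0,0,0.1,0.03],[0,0,0,0,0,0.1,0.03],[0,0,0,0,0,0.1,0.03],[0,0,0,0,0,0.1,0.03]]

```text
time_s: 21.5
tool_pos: [0.5133, 0.2026, 0.0596]
tool_rot: [-180.0, 0.0, 157.5]
force: [1.1, -0.2, -0.3]
grip_width: 0.0393
grasp_force: 30.0
```

```bash
python3 st.py
```

```text
pos [0.5133 0.2026 0.0596] rot [-1.7998e+02  2.0000e-02  1.5748e+02] j7 28.0 t 21.5 shift [0.     0.0001 0.0001] 
[ 1.13 -0.22 -0.32] [-0.018 -0.203  0.139] 0.03933360123806531 29.995723678730428
```

>>> play_rows:
  steps:
    - [[0,0,0,0,0,0.1,0.03],[0,0,0,0,0,0.1,0.03],[0,0,0,0,0,0.1,0.03],[0,0,0,0,0,0.1,0.03]]

```text
time_s: 21.9
tool_pos: [0.5133, 0.2025, 0.0596]
tool_rot: [-180.0, 0.0, 134.6]
force: [0.3, -0.3, -0.2]
grip_width: 0.0392
grasp_force: 30.0
```

```bash
python3 st.py;  python3 -c "
from cell import get_obs;print(get_obs()['wrist_torque'])"
```

```text
pos [0.5133 0.2025 0.0596] rot [-1.7999e+02  3.0000e-02  1.3456e+02] j7 6.8 t 21.9 shift [0.0001 0.0001 0.0001] 
[ 0.26 -0.27 -0.21] [-0.072 -0.191  0.179] 0.039202826231624584 29.99560934957117
[-0.07155133 -0.19057362  0.17923518]
```

>>> play_rows:
  steps:
    - [[0,0,0,0,0,0.1,0.03],[0,0,0,0,0,0.1,0.03]]

```text
time_s: 22.1
tool_pos: [0.5133, 0.2025, 0.0596]
tool_rot: [-180.0, 0.0, 123.1]
force: [0.2, 0.5, 0.8]
grip_width: 0.0395
grasp_force: 30.0
```

```bash
python3 st.py; python3 look.py pics/c5.png
```

```text
pos [0.5133 0.2025 0.0596] rot [-1.7999e+02  3.0000e-02  1.2311e+02] j7 -3.8 t 22.1 shift [0.0001 0.0001 0.0001] 
[0.19 0.54 0.79] [-0.117 -0.162  0.214] 0.03954804573552402 29.995676544494927
```

View pics/c5.png

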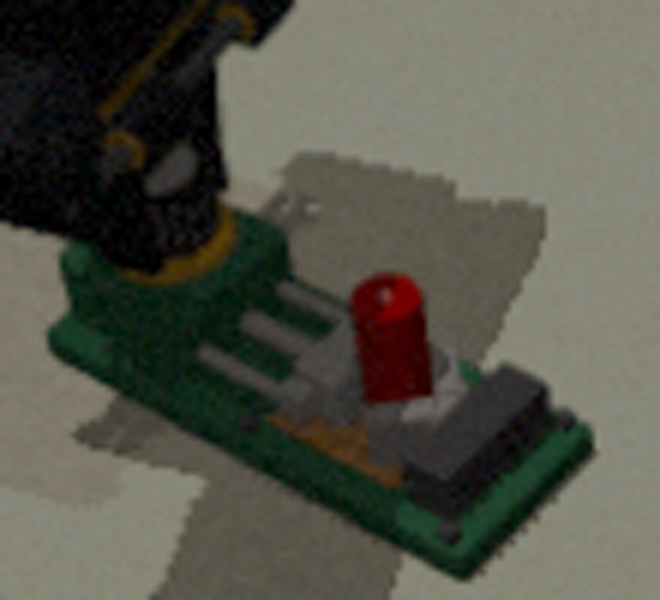

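The blank's top has moved about 2.7 px (about 6.7 mm) to (260,188), so it is in the V. The torque has reached 0.21 N m, so it is about to slip. I turn a little more.

>>> play_rows:
  steps:
    - [[0,0,0,0,0,0.1,0.03],[0,0,0,0,0,0.1,0.03]]

```text
time_s: 22.35
tool_pos: [0.5133, 0.2025, 0.0596]
tool_rot: [-180.0, 0.0, 111.7]
force: [0.3, -1.4, 0.7]
grip_width: 0.0393
grasp_force: 30.0
```

```bash
python3 st.py
```

```text
pos [0.5133 0.2025 0.0596] rot [-1.7999e+02  3.0000e-02  1.1175e+02] j7 -14.4 t 22.35 shift [0.0002 0.0001 0.0001] 
[ 0.29 -1.36  0.67] [-0.09  -0.15   0.232] 0.03932996994660753 29.995513600297272
```

>>> play_rows:
  steps:
    - [[0,0,0,0,0,0.1,0.03],[0,0,0,0,0,0.1,0.03],[0,0,0,0,0,0.1,0.03],[0,0,0,0,0,0.1,0.03]]

```text
time_s: 22.75
tool_pos: [0.5132, 0.2025, 0.0596]
tool_rot: [-180.0, 0.0, 88.8]
force: [1.1, -0.7, 1.2]
grip_width: 0.0399
grasp_force: 30.0
```

```bash
python3 st.py
```

```text
pos [0.5132 0.2025 0.0596] rot [-1.7999e+02  3.0000e-02  8.8830e+01] j7 -36.0 t 22.75 shift [0.0002 0.0001 0.0001] 
[ 1.11 -0.69  1.17] [-0.162 -0.101  0.26 ] 0.03992723382462713 29.995501558296382
```

>>> play_rows:
  steps:
    - [[0,0,0,0,0,0,0.05],[0,0,0,0,0,0,0.07],[0,0,0,0,0,0,0.087],[0,0,0,0,0,0,0.087],[0,0,-0.02,0,0,0,0.087],[0,0,-0.03,0,0,0,0.087],[0,0,-0.03,0,0,0,0.087],[0,0,-0.03,0,0,0,0.087],[0,0,-0.02,0,0,0,0.087],[0,0,-0.02,0,0,0,0.087],[0,0,0,0,0,0,0.087]]

```text
time_s: 23.85
tool_pos: [0.5149, 0.2035, 0.2126]
tool_rot: [179.7, -0.1, 89.0]
force: [0.3, 0.2, 0.5]
grip_width: 0.087
grasp_force: 0.0
```

```bash
python3 st.py; python3 - <<'E'
from h import *
fs=[cam('side')['frame'].astype(float) for _ in range(6)]
f=np.mean(fs,0).astype(np.uint8)[:,:,::-1]
cv2.imwrite('pics/full6.png',f)
g=np.clip(f*1.6,0,255).astype(np.uint8)
a=cv2.resize(g[155:195,200:245],(450,400),interpolation=cv2.INTER_CUBIC); b=cv2.resize(g[150:240,215:303],(340,348),interpolation=cv2.INTER_CUBIC)
o=np.zeros((400,790,3),np.uint8);o[:,:450]=a;o[:348,450:]=b;cv2.imwrite('pics/c6.png',o)
E
```

```text
pos [0.5149 0.2035 0.2126] rot [ 1.797e+02 -8.000e-02  8.896e+01] j7 -30.6 t 23.85 shift [-0.0011 -0.0024  0.153 ] 
[0.34 0.19 0.47] [-0.05  -0.151 -0.005] 0.08700925591216252 0.0
```

View pics/c6.png

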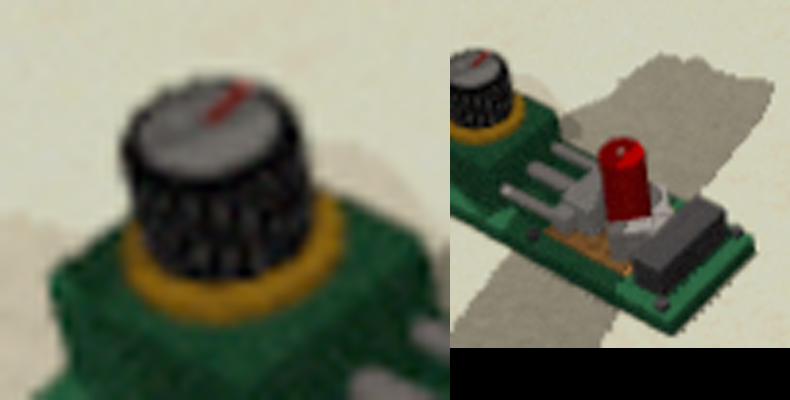

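The side view shows the blank upright against the V with the jaw at it. The pointer tip is at about (224.5,163.5) and the collar mark is hidden behind the knob. I measure pointer turn and jaw travel by rectifying the side view at their heights, before and after.

```bash
python3 - <<'E'
from fit import *
c=cam('side'); p=[.5337,.1409,np.radians(18)]
F={'a':cv2.imread('pics/side0.png'),'b':cv2.imread('pics/full6.png')}
def rect(f,x0,x1,y0,y1,z,s):
    xs,ys=np.arange(x0,x1,s),np.arange(y0,y1,s); X,Y=np.meshgrid(xs,ys)
    P=np.c_[X.ravel(),Y.ravel(),np.full(X.size,z)]/1000
    uv=project(c,place(P,p)).astype(np.float32).reshape(X.shape+(2,))
    return cv2.remap(f,uv[...,0],uv[...,1],cv2.INTER_CUBIC)
J={k:rect(f,-30,30,-60,60,40,.4) for k,f in F.items()}; K={k:rect(f,-25,25,40,90,88,.4) for k,f in F.items()}
for k in F:  # pointer angle by redness
    g=K[k].astype(float); r=np.clip(g[...,2]-g[...,1:2].max(-1)-0.5*(g[...,0]),0,None); r=np.clip(g[...,2]-np.maximum(g[...,0],g[...,1])-15,0,None)
    ys,xs=np.mgrid[:125,:125]*.4; xs-=25; ys=ys-25; m=np.hypot(xs,ys)<20; r*=m
    print(k,'pointer centroid',(r*xs).sum()/r.sum(),(r*ys).sum()/r.sum(),np.degrees(np.arctan2((r*ys).sum(),(r*xs).sum())))
# jaw travel by correlating the near strip x -17..-9
A,B=[cv2.cvtColor(J[k],cv2.COLOR_BGR2GRAY).astype(np.float32) for k in 'ab']
prof=lambda M:cv2.GaussianBlur(M[:,32:52],(0,0),1.5).mean(1)
print('a',prof(A)[50:260:5].round(0)); print('b',prof(B)[50:260:5].round(0))
o=np.hstack([cv2.resize(np.clip(J[k]*1.5,0,255).astype(np.uint8),(250,500)) for k in'ab']+[np.vstack([cv2.resize(np.clip(K[k]*1.5,0,255).astype(np.uint8),(250,250)) for k in 'ab'])])
for i in range(0,500,42): cv2.line(o,(0,i),(8,i),(0,0,255),1)
cv2.imwrite('pics/c7.png',o)
E
```

```text
a pointer centroid -3.509758037032828 -5.8841985686697695 -120.81488131038184
b pointer centroid 10.367541631385832 4.50341518487158 23.478987841097236
a [83. 76. 58. 45. 48. 43. 41. 44. 43. 43. 53. 73. 91. 98. 97. 96. 96. 92.
 94. 97. 94. 85. 66. 47. 42. 40. 38. 39. 37. 37. 39. 34. 31. 25. 21. 22.
 22. 19. 15. 14. 21. 30.]
b [34. 42. 46. 47. 49. 58. 66. 66. 67. 67. 66. 65. 65. 67. 65. 58. 43. 34.
 35. 37. 36. 35. 36. 35. 34. 34. 35. 36. 35. 34. 32. 26. 22. 20. 19. 19.
 20. 20. 22. 23. 22. 25.]
```

View pics/c7.png

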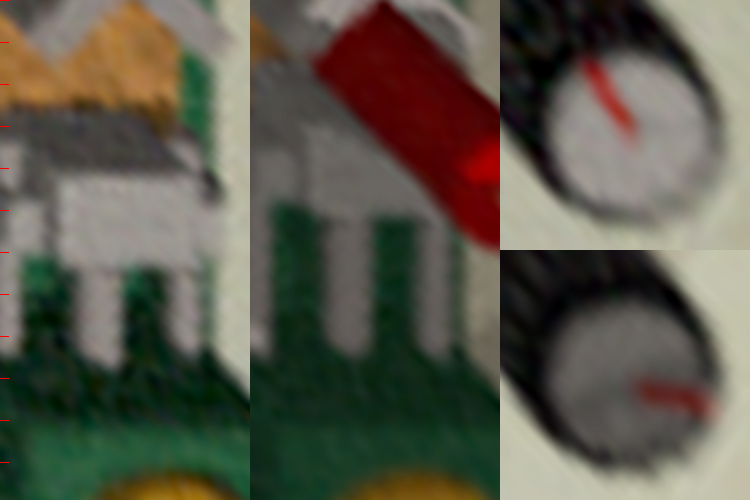

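Rectified side view: both jaw edges moved about 12.5 mm (rear edge from y = 4 to y = -8.6 mm), so the spindle turned about 2.5 rad. The pointer turned about 226° (3.95 rad), so the slip is about 1.45 rad. Since the jaw starts at least 12 mm open, the slip can't exceed about 1.57 rad, so it is within 0.6 to 2.0. The hand is clear, so I hand the job in.

```bash
python3 -c "
from cell import sign_off;print(sign_off())"
```

```text
the job is handed in; nothing more can be done
None
```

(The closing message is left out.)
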